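Seal the pop-top canisters in order

TASK

Seal the three round pop-top canisters by lightly pressing the button in each lid fully down with the fingertips: the smallest canister first, since its coffee goes stale soonest, then the wide one, then the tall one. The square canister is empty, so leave its button up. Do not lift, push about or tip any canister, leave everything else on the counter where it stands, and finish clear of everything.

Things in the scene. Friction and masses are not known exactly. Their poses are not given: they have to be found in the camera images.
- small: Smallest canister: round, pale brushed steel with a white lid, 88 mm across the lid, lid top 95 mm high; loose, 0.25 to 1 kg, stands upright; origin at the centre of its underside, z up.
- small_top (a point): Centre of the top face of this canister's round lid button (50 mm across, in the middle of the lid, white, standing 19 mm proud of the lid when up and 7 mm proud when fully down). Moves with the button.
- small_button (a joint): Travel of this lid button in m, growing as it is pressed straight down: about 0 is up, 0.012 fully down (sealed, at a stop). It moves under about 4 N and stays where it is left. Its face is a soft cap that gives 2 mm at 5 N, 4 mm at 10 N (not counted here) and comes back: push about 2 mm further than the travel wanted. Over 30 N anywhere on the canister is too hard.
- wide: Wide canister: round, pale brushed steel with a white lid, 130 mm across the lid, lid top 115 mm high; loose, 0.25 to 1 kg, stands upright; origin at the centre of its underside, z up.
- wide_top (a point): Centre of the top face of this canister's round lid button (70 mm across, in the middle of the lid, white, standing 19 mm proud of the lid when up and 7 mm proud when fully down). Moves with the button.
- wide_button (a joint): Travel of this lid button in m, growing as it is pressed straight down: about 0 is up, 0.012 fully down (sealed, at a stop). It moves under about 4 N and stays where it is left. Its face is a soft cap that gives 2 mm at 5 N, 4 mm at 10 N (not counted here) and comes back: push about 2 mm further than the travel wanted. Over 30 N anywhere on the canister is too hard.
- tall: Tall canister: round, pale brushed steel with a white lid, 96 mm across the lid, lid top 170 mm high; loose, 0.25 to 1 kg, stands upright; origin at the centre of its underside, z up.
- tall_top (a point): Centre of the top face of this canister's round lid button (50 mm across, in the middle of the lid, white, standing 19 mm proud of the lid when up and 7 mm proud when fully down). Moves with the button.
- tall_button (a joint): Travel of this lid button in m, growing as it is pressed straight down: about 0 is up, 0.012 fully down (sealed, at a stop). It moves under about 4 N and stays where it is left. Its face is a soft cap that gives 2 mm at 5 N, 4 mm at 10 N (not counted here) and comes back: push about 2 mm further than the travel wanted. Over 30 N anywhere on the canister is too hard.
- square: Square canister: 94 x 94 mm at the lid, pale brushed steel with a white lid, lid top 140 mm high; loose, 0.25 to 1 kg, stands upright; origin at the centre of its underside, z up.
- square_top (a point): Centre of the top face of this canister's round lid button (50 mm across, in the middle of the lid, white, standing 19 mm proud of the lid when up and 7 mm proud when fully down). Moves with the button.
- square_button (a joint): Travel of this lid button in m, growing as it is pressed straight down: about 0 is up, 0.012 fully down (sealed, at a stop). It moves under about 4 N and stays where it is left. Its face is a soft cap that gives 2 mm at 5 N, 4 mm at 10 N (not counted here) and comes back: push about 2 mm further than the travel wanted. Over 30 N anywhere on the canister is too hard.
- spice: Bystander: small glass spice jar, 44 mm across, 90 mm high; origin at the centre of its underside.
- mill: Bystander: dark wooden pepper mill, 52 mm across, 140 mm high; origin at the centre of its underside.
- mug: Bystander: blue mug, 76 mm across, 85 mm high, handle towards its +y; origin at the centre of its underside.
- moka: Bystander: aluminium stove-top coffee pot, 88 mm across, 152 mm high, handle towards its -y; origin at the centre of its underside.
- bowl: Bystander: terracotta bowl, 120 mm across, 50 mm high; origin at the centre of its underside.
- oil: Bystander: green oil bottle, 56 mm across, 160 mm high; origin at the centre of its underside.
- spoon: Bystander: wooden spoon lying flat, about 190 mm long along its x, 20 mm high; origin under its middle.
Mind the look-alikes: they are no part of the job. What is shaped like the tall but blue or red is not meant.

How it is judged:
By the outcome, as a careful person would: the job done as asked, in the order asked, and still so for the second after the job is handed in, with the robot touching nothing.
It also fails if it takes over 48 s, if anything falls off the work surface, if the arm or the gripper's body presses on something with over 40 N, if the wrist force passes 120 N, or if a joint passes its speed limit or range.

ROBOT

A 6-joint arm with a two-finger parallel gripper is mounted at the origin on the work surface. World frame = base frame: x ahead of the robot, y to its left, z up, the work surface at z = 0. Lengths are in mm, angles in rad, forces in N, time in s.
With the tool pointing down it reaches from about 350 to 975 mm from the base axis. Payload 7.1 kg.
Tool frame: the origin (TCP) lies midway between the tips of the shut fingers; the grasp point (between the pads) lies 19 mm behind it (ctrl.grasp_offset is the distance from the TCP to the grasp point, in mm); z points along the fingers, y is the line along which they close (so a half turn about z gives the same grasp; the last joint's range is limited). The gripper opens to 88 mm and grips with 3 to 60 N. Pads are 20 mm wide; open, the fingers measure 115 mm over their backs; the gripper's body (75 mm by 178 mm) begins 61 mm behind the grasp point.
Start: joints at [-1.344, 0.423, 1.63, -0, 1.089, -0.019], TCP at [152.102, -606.193, 222.675] pointing down, gripper open.
Joint ranges: [-3, 3], [-0.9, 2.11], [0.09, 2.58], [-1.31, 4.45], [0.11, 2.69], [-2.54, 2.54]. Speed limits (rad/s): [2.39, 2.39, 3.01, 3.14, 3.14, 3.14].

INTERFACE

Orientations are given as a rotation vector (axis times angle).
In Python, from workcell import ctrl gives the robot as it stands. The module is installed in compiled form; this text tells all that it offers.
- The arm moves only by the tool servo_tool, never from a script. Its argument "rows" is a list of rows, each a list of 7 numbers: the turn, a rotation vector about the tool's x, y, z as a fraction of full scale, then the shift along the tool's x, y, z as a fraction of full scale, then the finger opening in mm, from 0 to 87.8. A call has 1 to 10 rows; each row is the pose to reach, as a shift and turn from the pose commanded when the call began, along the tool's axes at that moment; what a row does not reach only later rows make up. Full scale, the value 1, is 20 cm for a shift and 1.5 rad for a turn. A row lasts 1/8 s, in which the tool goes at most 62.5 mm and 10.7 degrees, less where a joint would pass 70% of its speed; a pose out of reach is approached as far as the arm can. A call with a number of a shift or a turn outside -1 to 1 is refused whole. A call with a gripper value outside its range is refused whole. The fingers move at their own pace and stop on an object; the grip force is fixed at half the most. Time passes only in rows, so rows that repeat a pose let the fingers close. It gives the time, the measured TCP pose, the force, the opening and the grip force at its end, in the units of the state.
- ctrl.get_obs(): the state, without advancing time (a new reading comes with each control period).
- ctrl.get_image(name): name is "side" or "top"; returns (picture, depth): 420x560x3 uint8, red, green, blue; 420x560 float32, mm along the optical axis (not along the pixel's ray), 0 where there is no reading.
- ctrl.camera_info(name): a dict with "intrinsics" (3x3 intrinsics, pixels), "k1" (the pictures are not rectified: a ray, as slopes to the right and down, at radius r is drawn at 1 + k1 r^2 times it, then the intrinsics apply), "R" (3x3) and "t" (3): a world point X has camera coordinates R X + t. Camera axes: x right, y down, z forward; pixel columns grow to the right and rows downward; lengths in mm; the calibration is good to about 2 mm. A picture is of the moment at which its call begins. camera_info takes no time and is no camera call.
- ctrl.close_job(): hands the job in; it is judged then, once.
The state is a dict: "t": time; "qpos": joint angles; "qvel": joint speeds; "joint_torque": joint torques, N m; "ee_pos": TCP position; "orientation": TCP orientation; "ft_force": force on the tool from outside, world axes, zero at the start; "moment": the same for the moment, N m; "width": finger opening in mm; "grasp_force": force on a finger pad.
Only numpy, scipy, OpenCV 4.12 (cv2) and the standard library are available. Lean on these libraries where they do the work, as an engineer would, in place of code of your own. Each camera call takes 0.05 s, during which the arm holds its last target. There are 200 camera calls.

## Working session

There is one attempt and no reset: what is moved stays moved. The work goes in short steps, Python scripts to look and compute and a tool call to move; the robot and the scene stay as the last step left them, time stands still between calls to the robot, and variables do not carry over. Pictures are saved under pics/ and viewed, at most 10 in all, crops included, and the job is handed in when it is done.

Besides the shell and the picture viewer there is one more tool, called as name([rows], argument=value, ...), one row to a line, values as JSON. servo_tool: Moves the arm, as the interface text tells. Its arguments: {"type":"object","properties":{"rows":{"type":"array","items":{"type":"array","items":{"type":"number"}}}},"required":["rows"]}

```bash
mkdir -p pics; cat > h.py <<'E'
import numpy as np, cv2
from workcell import ctrl
def snap(n,tag):
    im,d=ctrl.get_image(n); np.savez(f'pics/{n}_{tag}.npz',im=im,d=d)
    cv2.imwrite(f'pics/{n}_{tag}.png',cv2.cvtColor(im,cv2.COLOR_RGB2BGR)); return im,d
def cloud(n,d):
    c=ctrl.camera_info(n);K=np.array(c['intrinsics']);R=np.array(c['R']);t=np.array(c['t']);k=c['k1']
    v,u=np.mgrid[:d.shape[0],:d.shape[1]].astype(float)
    p=cv2.undistortPoints(np.stack([u,v],-1).reshape(-1,1,2),K,np.array([k,0,0,0,0.])).reshape(*d.shape,2)
    P=np.dstack([p[...,0]*d,p[...,1]*d,d]); return (P-t)@R
E
python3 - <<'E'
from h import *
snap('top','a');snap('side','a')
for n in('top','side'):
    c=ctrl.camera_info(n);print(n,-np.array(c['R']).T@np.array(c['t']),c['k1'])
o=ctrl.get_obs();print(o['t'],o['ee_pos'],o['orientation'],o['width'],o['ft_force'])
E
```

```text
top [ 337.35550498  -27.57489288 1103.85528064] -0.11500631252000741
side [ 163.35654682 1009.89246337  953.6661361 ] -0.06791969649851651
0.1 [ 151.99601087 -605.71970731  221.98505511] [-3.11653483e+00 -3.85001691e-01  2.38535518e-04] 87.75427797134643 [0.26010224 0.11028835 0.5350548 ]
```

View pics/top_a.png

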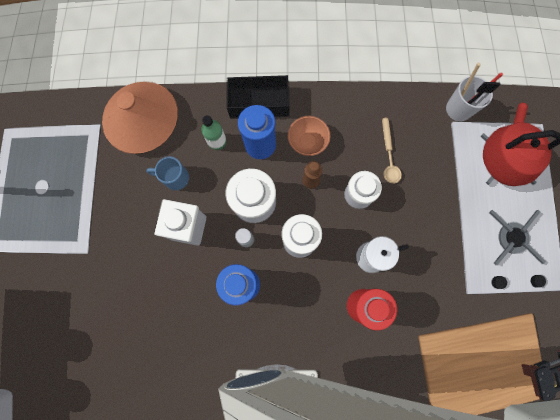

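View pics/side_a.png

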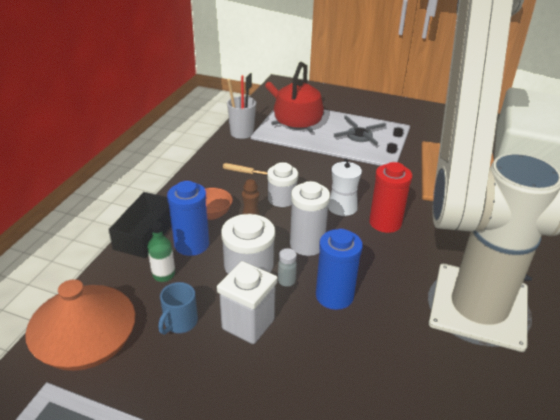

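Round white-lidded canisters in the top view: (366,186) small, (250,193) wide and (301,234) tall. The square one is at (178,220). The blue ones at (236,284) and (258,122) and the red one at (377,309) are look-alikes. I'll measure the heights and confirm in a crop.

```bash
cat > meas.py <<'E'
from h import *
import sys
def meas(tag,pr=True):
    z={n:np.load(f'pics/{n}_{tag}.npz') for n in('top','side')}
    C={n:cloud(n,z[n]['d']) for n in z}
    for nm,(u,v),D,zl in (('small',(367,186),50,95),('wide',(249,190),70,115),('tall',(302,233),50,170),('square',(176,218),50,140)):
        P0=C['top'][v-4:v+5,u-4:u+5].reshape(-1,3); g=np.median(P0,0)
        out=[nm]
        for n in z:
            P=C[n].reshape(-1,3);k=(abs(P[:,2]-g[2])<4)&(np.hypot(P[:,0]-g[0],P[:,1]-g[1])<D*.9)&(z[n]['d'].ravel()>0)
            (x,y),r=cv2.minEnclosingCircle(P[k][:,:2].astype(np.float32))
            m=P[k];l=(abs(P[:,2]-zl)<4)&(np.hypot(P[:,0]-g[0],P[:,1]-g[1])<75)
            out.append((n,k.sum(),'circ',round(x),round(y),round(r),'mean',m.mean(0).round(1),'lid',np.median(P[l][:,2]).round(1),((P[l].min(0)+P[l].max(0))/2)[:2].round(),(np.ptp(P[l],axis=0))[:2].round()))
        print(*out,sep='\n  ')
if __name__=='__main__': meas(sys.argv[1])
E
python3 meas.py a
python3 - <<'E'
import cv2
i=cv2.imread('pics/top_a.png')[90:330,140:430];cv2.imwrite('pics/crop.png',cv2.resize(i,None,fx=2.5,fy=2.5,interpolation=cv2.INTER_CUBIC))
E
```

```text
small
  ('top', np.int64(276), 'circ', 592, -237, 25, 'mean', array([ 591.9, -237.2,  114.1]), 'lid', np.float64(96.2), array([ 592., -238.]), array([86., 88.]))
  ('side', np.int64(104), 'circ', 586, -234, 26, 'mean', array([ 587.3, -232.1,  112.8]), 'lid', np.float64(94.1), array([ 589., -231.]), array([85., 86.]))
wide
  ('top', np.int64(559), 'circ', 574, 63, 35, 'mean', array([572.8,  62.9, 134.6]), 'lid', np.float64(116.0), array([572.,  64.]), array([127., 128.]))
  ('side', np.int64(385), 'circ', 572, 67, 37, 'mean', array([570.3,  66.9, 133.3]), 'lid', np.float64(114.3), array([569.,  68.]), array([129., 131.]))
tall
  ('top', np.int64(343), 'circ', 458, -66, 25, 'mean', array([457.7, -66.4, 189.9]), 'lid', np.float64(171.0), array([458., -66.]), array([95., 94.]))
  ('side', np.int64(176), 'circ', 456, -62, 26, 'mean', array([454.5, -62.1, 188.4]), 'lid', np.float64(169.5), array([454., -62.]), array([94., 95.]))
square
  ('top', np.int64(294), 'circ', 496, 250, 24, 'mean', array([496.2, 249.3, 158.8]), 'lid', np.float64(140.8), array([496., 249.]), array([108., 106.]))
  ('side', np.int64(305), 'circ', 493, 252, 26, 'mean', array([493.8, 253.7, 157.9]), 'lid', np.float64(139.6), array([494., 253.]), array([107., 107.]))
```

View pics/crop.png

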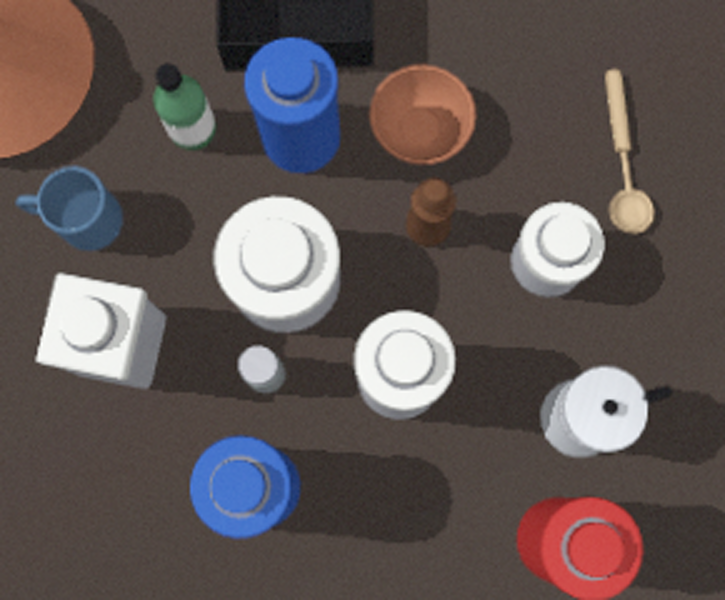

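The crop confirms it: three round white-lidded canisters, small right at (566,240), wide at (277,255), tall at (405,358). The square one is at (88,322). All four buttons are up.

```bash
cat > go.py <<'E'
import sys,numpy as np
from workcell import ctrl
from scipy.spatial.transform import Rotation as Ro
o=ctrl.get_obs();R=Ro.from_rotvec(o['orientation']).as_matrix()
p=np.array(o['ee_pos']);T=np.array(list(map(float,sys.argv[1:4])))
print(o['t'],p.round(1),R.round(4).tolist(),'frac',((T-p)@R/200).round(4),o['ft_force'],o['width'])
E
python3 go.py 589.5 -234.5 250
```

```text
0.1 [ 152.  -605.7  222. ] [[0.9699, 0.2434, -0.0003], [0.2434, -0.9699, 0.0013], [0.0, -0.0014, -1.0]] frac [ 2.5735 -1.2681 -0.1383] [0.26010224 0.11028835 0.5350548 ] 87.75427797134643
```

servo_tool([
  [0,0,0,0,0,-0.14,0],
  [0,0,0,0.25,-0.12,-0.14,0],
  [0,0,0,0.5,-0.24,-0.14,0],
  [0,0,0,0.75,-0.36,-0.14,0],
  [0,0,0,0.95,-0.46,-0.14,0],
])

```text
t: 0.72
ee_pos: [315.2, -469.1, 250.4]
orientation: [-3.117, -0.386, 0.0]
ft_force: [-0.0, -0.3, -0.1]
width: 41.5
grasp_force: 0.0
```

servo_tool([
  [0,0,0,0.25,-0.12,0,0],
  [0,0,0,0.5,-0.24,0,0],
  [0,0,0,0.75,-0.36,0,0],
  [0,0,0,0.95,-0.46,0,0],
  [0,0,0,0.95,-0.46,0,0],
])

```text
t: 1.35
ee_pos: [477.6, -333.2, 250.3]
orientation: [-3.117, -0.391, 0.0]
ft_force: [-0.6, -0.2, -0.4]
width: 0.3
grasp_force: 0.0
```

```bash
python3 go.py 589.5 -234.5 250
```

```text
1.35 [ 477.6 -333.2  250.3] [[0.969, 0.2472, -0.0002], [0.2472, -0.969, 0.0005], [-0.0, -0.0006, -1.0]] frac [ 0.6641 -0.34    0.0016] [-0.61561478 -0.24082844 -0.36171413] 0.34739312772326664
```

servo_tool([
  [0,0,0,0.25,-0.13,0,0],
  [0,0,0,0.5,-0.26,0,0],
  [0,0,0,0.664,-0.34,0,0],
  [0,0,0,0.664,-0.34,0,0],
  [0,0,0,0.664,-0.34,0,0],
  [0,0,0,0.664,-0.34,0,0],
])

```text
t: 2.1
ee_pos: [587.0, -238.2, 250.6]
orientation: [-3.118, -0.383, 0.001]
ft_force: [-0.4, 0.5, -0.1]
width: 0.7
grasp_force: 0.0
```

```bash
python3 go.py 589.5 -234.5 120
```

```text
2.1 [ 587.  -238.2  250.6] [[0.9703, 0.2417, -0.0006], [0.2417, -0.9703, -0.0001], [-0.0006, -0.0001, -1.0]] frac [ 0.0171 -0.0149  0.6531] [-0.3969519   0.46046174 -0.0733424 ] 0.7153311120719137
```

servo_tool([
  [0,0,0,0.017,-0.015,0.2,0],
  [0,0,0,0.017,-0.015,0.4,0],
  [0,0,0,0.017,-0.015,0.55,0],
  [0,0,0,0.017,-0.015,0.64,0],
  [0,0,0,0.017,-0.015,0.64,0],
  [0,0,0,0.017,-0.015,0.64,0],
])

```text
t: 2.85
ee_pos: [591.4, -233.8, 123.9]
orientation: [3.117, 0.384, 0.003]
ft_force: [-0.5, -0.0, 0.5]
width: 0.4
grasp_force: 0.0
```

```bash
python3 go.py 589.5 -234.5 100
```

```text
2.85 [ 591.4 -233.8  123.9] [[0.97, 0.2429, 0.0017], [0.2429, -0.97, -0.0007], [0.0015, 0.0011, -1.0]] frac [-0.0103  0.0007  0.1195] [-0.50497749 -0.0314969   0.51500379] 0.428994803321616
```

servo_tool([
  [0,0,0,0,0,0.03,0],
  [0,0,0,0,0,0.05,0],
  [0,0,0,0,0,0.065,0],
  [0,0,0,0,0,0.08,0],
  [0,0,0,0,0,0.09,0],
  [0,0,0,0,0,0.1,0],
  [0,0,0,0,0,0.1,0],
  [0,0,0,0,0,0.1,0],
])

```text
t: 3.85
ee_pos: [591.0, -233.4, 102.8]
orientation: [3.118, 0.385, 0.001]
ft_force: [1.4, -0.1, 2.6]
width: 0.1
grasp_force: 1.5
```

```bash
python3 go.py 589.5 -234.5 100
```

```text
3.85 [ 591.  -233.4  102.8] [[0.97, 0.2433, 0.0005], [0.2433, -0.97, -0.0002], [0.0005, 0.0003, -1.0]] frac [-0.0087  0.0037  0.0138] [ 1.35164483 -0.09518735  2.56303949] 0.12314657373122408
```

servo_tool([
  [0,0,0,0,0,0.005,0],
  [0,0,0,0,0,0.01,0],
  [0,0,0,0,0,0.01,0],
])

```text
t: 4.22
ee_pos: [591.0, -233.3, 100.8]
orientation: [3.118, 0.385, 0.001]
ft_force: [2.5, -0.7, 3.7]
width: 0.7
grasp_force: 2.0
```

servo_tool([
  [0,0,0,0,0,0.005,0],
  [0,0,0,0,0,0.008,0],
  [0,0,0,0,0,0.008,0],
])

```text
t: 4.6
ee_pos: [591.0, -233.4, 99.5]
orientation: [3.118, 0.385, 0.001]
ft_force: [1.3, -0.5, 6.4]
width: 0.6
grasp_force: 3.5
```

servo_tool([
  [0,0,0,0,0,0.005,0],
  [0,0,0,0,0,0.005,0],
])

```text
t: 4.85
ee_pos: [591.0, -233.3, 98.7]
orientation: [3.118, 0.385, 0.001]
ft_force: [0.1, -0.4, 9.5]
width: 0.6
grasp_force: 4.4
```

servo_tool([
  [0,0,0,0,0,0.003,0],
  [0,0,0,0,0,0.003,0],
  [0,0,0,0,0,0.003,0],
])

```text
t: 5.22
ee_pos: [591.0, -233.4, 98.3]
orientation: [3.118, 0.385, 0.001]
ft_force: [0.3, 0.5, 9.4]
width: 0.5
grasp_force: 4.9
```

At the stop, 9.5 N. I'll retract and check with the camera.

servo_tool([
  [0,0,0,0,0,-0.05,0],
  [0,0,0,0,0,-0.25,0],
  [0,0,0,0,0,-0.5,0],
  [0,0,0,0,0,-0.76,0],
  [0,0,0,0,0,-0.76,0],
  [0,0,0,0,0,-0.76,0],
])

```text
t: 5.98
ee_pos: [589.6, -232.8, 248.4]
orientation: [-3.117, -0.385, 0.003]
ft_force: [-0.5, 0.5, -0.3]
width: 0.6
grasp_force: 0.0
```

```bash
python3 go.py 572 65.5 250
```

```text
5.975 [ 589.6 -232.8  248.4] [[0.9699, 0.2433, -0.0023], [0.2433, -0.9699, 0.0009], [-0.002, -0.0014, -1.0]] frac [ 0.2775 -1.4682 -0.0066] [-0.45571601  0.45399475 -0.30681462] 0.6104745303829641
```

servo_tool([
  [0,0,0,0.04,-0.25,0,0],
  [0,0,0,0.08,-0.5,0,0],
  [0,0,0,0.12,-0.75,0,0],
  [0,0,0,0.18,-0.97,0,0],
  [0,0,0,0.18,-0.97,0,0],
])

```text
t: 6.6
ee_pos: [576.8, -33.7, 247.2]
orientation: [-3.116, -0.391, 0.007]
ft_force: [-0.3, -0.5, 0.5]
width: 0.2
grasp_force: 0.0
```

servo_tool([
  [0,0,0,0.05,-0.25,0,0],
  [0,0,0,0.097,-0.498,0,0],
  [0,0,0,0.097,-0.498,0,0],
  [0,0,0,0.097,-0.498,0,0],
  [0,0,0,0.097,-0.498,0,0],
])

```text
t: 7.22
ee_pos: [572.9, 63.5, 248.9]
orientation: [3.118, 0.383, -0.002]
ft_force: [0.6, 0.1, -0.2]
width: 0.7
grasp_force: 0.0
```

```bash
python3 go.py 572 65.5 140; python3 -c "
from h import *
snap('top','b');snap('side','b')"; python3 meas.py b
```

```text
7.225 [572.9  63.5 248.9] [[0.9703, 0.2418, -0.001], [0.2418, -0.9703, -0.0004], [-0.0011, 0.0002, -1.0]] frac [-0.0016 -0.0111  0.5446] [ 0.61228847  0.05703178 -0.21744063] 0.7034873436930528
small
  ('top', np.int64(301), 'circ', 593, -239, 41, 'mean', array([ 591.7, -236.8,  102.7]), 'lid', np.float64(96.2), array([ 592., -237.]), array([86., 89.]))
  ('side', np.int64(115), 'circ', 586, -234, 27, 'mean', array([ 588.2, -232.4,  101.8]), 'lid', np.float64(94.8), array([ 588., -235.]), array([84., 90.]))
wide
  ('top', np.int64(317), 'circ', 432, 35, 45, 'mean', array([451.2,  41.5, 673.4]), 'lid', np.float64(118.5), array([417., -46.]), array([ 5., 10.]))
  ('side', np.int64(25), 'circ', 448, 63, 14, 'mean', array([446.9,  69.4, 672.8]), 'lid', np.float64(115.0), array([451., -34.]), array([80., 37.]))
tall
  ('top', np.int64(341), 'circ', 458, -66, 25, 'mean', array([457.8, -66.2, 189.8]), 'lid', np.float64(171.1), array([458., -66.]), array([95., 94.]))
  ('side', np.int64(172), 'circ', 455, -62, 26, 'mean', array([454.4, -61.3, 188.2]), 'lid', np.float64(169.4), array([453., -61.]), array([94., 92.]))
  return _methods._mean(a, axis=axis, dtype=dtype,
  ret = ret.dtype.type(ret / rcount)
Traceback (most recent call last):
  File "meas.py", line 15, in <module>
    if __name__=='__main__': meas(sys.argv[1])
                             ~~~~^^^^^^^^^^^^^
  File "meas.py", line 13, in meas
    out.append((n,k.sum(),'circ',round(x),round(y),round(r),'mean',m.mean(0).round(1),'lid',np.median(P[l][:,2]).round(1),((P[l].min(0)+P[l].max(0))/2)[:2].round(),(np.ptp(P[l],axis=0))[:2].round()))
                                                                                                                            ~~~~~~~~^^^
ValueError: zero-size array to reduction operation minimum which has no identity
```

servo_tool([
  [0,0,0,-0.002,-0.011,0.2,0],
  [0,0,0,-0.002,-0.011,0.4,0],
  [0,0,0,-0.002,-0.011,0.53,0],
  [0,0,0,-0.002,-0.011,0.56,0],
  [0,0,0,-0.002,-0.011,0.58,0],
  [0,0,0,-0.002,-0.011,0.595,0],
  [0,0,0,-0.002,-0.011,0.61,0],
  [0,0,0,-0.002,-0.011,0.62,0],
  [0,0,0,-0.002,-0.011,0.625,0],
  [0,0,0,-0.002,-0.011,0.625,0],
])

```text
t: 8.57
ee_pos: [572.6, 67.0, 124.7]
orientation: [3.118, 0.385, 0.002]
ft_force: [1.3, -1.7, 3.0]
width: 0.4
grasp_force: 1.7
```

servo_tool([
  [0,0,0,0,0,0.005,0],
  [0,0,0,0,0,0.01,0],
  [0,0,0,0,0,0.01,0],
])

```text
t: 8.95
ee_pos: [572.5, 67.2, 122.5]
orientation: [-3.118, -0.385, -0.001]
ft_force: [2.4, -1.4, 2.8]
width: 0.6
grasp_force: 1.7
```

servo_tool([
  [0,0,0,0,0,0.005,0],
  [0,0,0,0,0,0.01,0],
  [0,0,0,0,0,0.01,0],
])

```text
t: 9.32
ee_pos: [572.5, 67.2, 120.6]
orientation: [-3.118, -0.385, -0.001]
ft_force: [2.1, -1.0, 3.7]
width: 0.8
grasp_force: 2.1
```

servo_tool([
  [0,0,0,0,0,0.005,0],
  [0,0,0,0,0,0.005,0],
])

```text
t: 9.57
ee_pos: [572.5, 67.2, 119.8]
orientation: [-3.118, -0.385, -0.001]
ft_force: [3.2, -0.9, 6.3]
width: 0.3
grasp_force: 3.1
```

servo_tool([
  [0,0,0,0,0,0.005,0],
  [0,0,0,0,0,0.005,0],
])

```text
t: 9.82
ee_pos: [572.5, 67.2, 119.0]
orientation: [-3.118, -0.385, -0.001]
ft_force: [3.0, -1.2, 8.0]
width: 0.2
grasp_force: 4.1
```

servo_tool([
  [0,0,0,0,0,0.003,0],
  [0,0,0,0,0,0.003,0],
  [0,0,0,0,0,-0.05,0],
  [0,0,0,0,0,-0.25,0],
  [0,0,0,0,0,-0.5,0],
  [0,0,0,0,0,-0.66,0],
  [0,0,0,0,0,-0.66,0],
  [0,0,0,0,0,-0.66,0],
])

```text
t: 10.82
ee_pos: [570.7, 67.1, 249.0]
orientation: [-3.118, -0.385, 0.005]
ft_force: [-0.4, 0.4, -0.1]
width: 0.2
grasp_force: 0.0
```

```bash
python3 go.py 456.5 -64 250
```

```text
10.825 [570.7  67.1 249. ] [[0.9699, 0.2434, -0.0031], [0.2434, -0.9699, -0.0001], [-0.003, -0.0007, -1.0]] frac [-0.7133  0.4967 -0.003 ] [-0.35995415  0.42665661 -0.05547778] 0.20674322131881204
```

servo_tool([
  [0,0,0,-0.2,0.14,0,0],
  [0,0,0,-0.4,0.28,0,0],
  [0,0,0,-0.6,0.42,0,0],
  [0,0,0,-0.713,0.497,0,0],
  [0,0,0,-0.713,0.497,0,0],
  [0,0,0,-0.713,0.497,0,0],
  [0,0,0,-0.713,0.497,0,0],
])

```text
t: 11.7
ee_pos: [458.4, -63.4, 250.0]
orientation: [-3.117, -0.387, 0.001]
ft_force: [-0.6, 0.3, -0.2]
width: 0.4
grasp_force: 0.0
```

```bash
python3 go.py 456.5 -64 179
```

```text
11.7 [458.4 -63.4 250. ] [[0.9697, 0.2443, -0.0007], [0.2443, -0.9697, 0.0003], [-0.0006, -0.0005, -1.0]] frac [-0.0099  0.0008  0.3551] [-0.60574485  0.25089018 -0.15673077] 0.3692578254736407
```

servo_tool([
  [0,0,0,-0.008,0,0.15,0],
  [0,0,0,-0.008,0,0.25,0],
  [0,0,0,-0.008,0,0.28,0],
  [0,0,0,-0.008,0,0.3,0],
  [0,0,0,-0.008,0,0.315,0],
  [0,0,0,-0.008,0,0.33,0],
  [0,0,0,-0.008,0,0.34,0],
  [0,0,0,-0.008,0,0.35,0],
  [0,0,0,-0.008,0,0.355,0],
  [0,0,0,-0.008,0,0.355,0],
])

```text
t: 12.95
ee_pos: [456.8, -64.5, 179.6]
orientation: [3.118, 0.385, 0.001]
ft_force: [1.8, 1.6, 3.2]
width: 0.2
grasp_force: 1.7
```

servo_tool([
  [0,0,0,0,0,0.005,0],
  [0,0,0,0,0,0.01,0],
  [0,0,0,0,0,0.01,0],
])

```text
t: 13.32
ee_pos: [456.6, -64.5, 177.5]
orientation: [3.118, 0.385, 0.001]
ft_force: [2.9, 1.1, 2.7]
width: 0.7
grasp_force: 1.7
```

servo_tool([
  [0,0,0,0,0,0.005,0],
  [0,0,0,0,0,0.01,0],
  [0,0,0,0,0,0.01,0],
])

```text
t: 13.7
ee_pos: [456.6, -64.5, 175.5]
orientation: [3.118, 0.385, 0.001]
ft_force: [2.3, 1.8, 4.6]
width: 0.5
grasp_force: 2.2
```

servo_tool([
  [0,0,0,0,0,0.005,0],
  [0,0,0,0,0,0.005,0],
])

```text
t: 13.95
ee_pos: [456.8, -64.4, 174.7]
orientation: [3.118, 0.385, 0.001]
ft_force: [1.8, 2.4, 6.6]
width: 0.0
grasp_force: 3.2
```

servo_tool([
  [0,0,0,0,0,0.004,0],
  [0,0,0,0,0,0.004,0],
])

```text
t: 14.2
ee_pos: [456.9, -64.4, 174.1]
orientation: [3.118, 0.385, 0.002]
ft_force: [2.1, 2.4, 8.2]
width: 0.6
grasp_force: 3.9
```

Pressed to the stop. Next I'll retract up and move away to the right, back toward the start, which clears the view.

servo_tool([
  [0,0,0,0,0,0.003,0],
  [0,0,0,0,0,0.003,0],
  [0,0,0,0,0,-0.05,0],
  [0,0,0,0,0,-0.25,0],
  [0,0,0,0,0,-0.45,0],
  [0,0,0,0,0,-0.5,0],
  [0,0,0,0,0,-0.5,0],
])

```text
t: 15.08
ee_pos: [455.8, -64.5, 273.4]
orientation: [3.118, 0.385, -0.001]
ft_force: [0.6, -0.7, -0.2]
width: 0.6
grasp_force: 0.0
```

servo_tool([
  [0,0,0,-0.1,0.25,0,0],
  [0,0,0,-0.2,0.5,0,0],
  [0,0,0,-0.3,0.75,0,0],
  [0,0,0,-0.4,0.98,0,0],
  [0,0,0,-0.4,0.98,0,0],
])

```text
t: 15.7
ee_pos: [424.8, -276.1, 271.4]
orientation: [-3.117, -0.379, 0.005]
ft_force: [0.3, -0.1, -0.5]
width: 0.2
grasp_force: 0.0
```

servo_tool([
  [0,0,0,-0.15,0.25,0,0],
  [0,0,0,-0.3,0.5,0,0],
  [0,0,0,-0.45,0.75,0,0],
  [0,0,0,-0.6,0.98,0,0],
  [0,0,0,-0.6,0.98,0,0],
  [0,0,0,-0.6,0.98,0,0],
])

```text
t: 16.45
ee_pos: [357.7, -491.6, 272.0]
orientation: [-3.115, -0.385, 0.002]
ft_force: [-0.2, -0.3, -0.1]
width: 0.6
grasp_force: 0.0
```

```bash
python3 go.py 152 -606 250; python3 -c "
from h import *
snap('top','c');snap('side','c')"; python3 meas.py c
```

```text
16.45 [ 357.7 -491.6  272. ] [[0.9699, 0.2434, -0.0017], [0.2434, -0.9699, 0.0031], [-0.0009, -0.0034, -1.0]] frac [-1.1368  0.3049  0.1101] [-0.1743778  -0.31092208 -0.09680662] 0.5679725826073241
small
  ('top', np.int64(304), 'circ', 593, -234, 41, 'mean', array([ 591.7, -236.5,  102.9]), 'lid', np.float64(96.3), array([ 592., -237.]), array([85., 88.]))
  ('side', np.int64(112), 'circ', 589, -233, 28, 'mean', array([ 587.9, -232.7,  101.9]), 'lid', np.float64(94.2), array([ 588., -237.]), array([86., 89.]))
wide
  ('top', np.int64(612), 'circ', 574, 63, 59, 'mean', array([572.4,  62.6, 122.6]), 'lid', np.float64(115.8), array([573.,  63.]), array([126., 128.]))
  ('side', np.int64(373), 'circ', 568, 68, 47, 'mean', array([569.1,  66.8, 121.5]), 'lid', np.float64(114.6), array([570.,  68.]), array([130., 129.]))
tall
  ('top', np.int64(402), 'circ', 458, -66, 44, 'mean', array([457.3, -65.9, 177.4]), 'lid', np.float64(171.2), array([458., -66.]), array([94., 94.]))
  ('side', np.int64(177), 'circ', 455, -59, 32, 'mean', array([454.1, -61.8, 176.4]), 'lid', np.float64(169.5), array([454., -62.]), array([95., 99.]))
square
  ('top', np.int64(288), 'circ', 497, 250, 24, 'mean', array([496.4, 249.5, 158.7]), 'lid', np.float64(140.6), array([497., 250.]), array([108., 107.]))
  ('side', np.int64(316), 'circ', 493, 253, 27, 'mean', array([493.7, 253.3, 157.4]), 'lid', np.float64(139.5), array([494., 252.]), array([108., 111.]))
```

View pics/top_c.png

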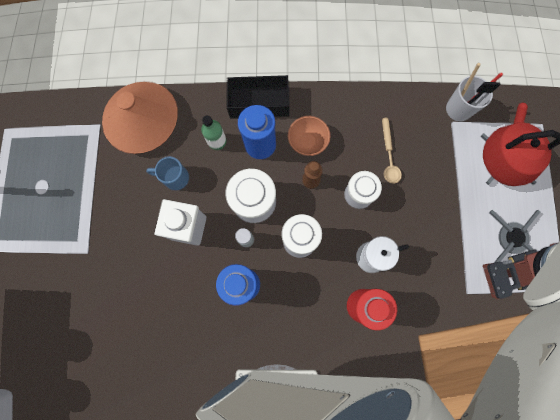

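The three round canisters' buttons, at (366,186), (250,190) and (302,233), look lowered. The square one is still up, and nothing has moved. One median check of the travel before handing in.

```bash
python3 -c "
from h import *
Z=[cloud('top',np.load(f'pics/top_{t}.npz')['d'])[...,2] for t in 'ac']
for n,u,v in(('small',366,186),('wide',250,190),('tall',302,234),('sq',176,218)):
  print(n,[round(float(np.median(z[v-5:v+6,u-5:u+6])),2) for z in Z])"
```

```text
small [114.14, 103.23]
wide [134.7, 122.88]
tall [189.88, 177.74]
sq [158.89, 158.75]
```

```bash
python3 -c "
from workcell import ctrl
print(ctrl.close_job())"
```

```text
the job is handed in; nothing more can be done
None
```

I pressed the small, wide and tall canisters' buttons down to their stops in that order, with about 8–9.5 N at the last reading on each. The square one's button is still up, nothing else looks moved, and I handed the job in with the arm clear at about 16.5 s.

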